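Rehang the lift-off door of the bench kiln

TASK

The bench kiln's door has been lifted off and stands upright on the worktop. Hang it back on the kiln's two upright hinge pins until both sockets are fully home, feeling for the pins and never forcing them because the hinge strap is adjustable and may sit a few millimetres off centre, then swing the door gently shut against the kiln and let go. Leave the dish, the tweezers and the tub where they are.

Things in the scene. Friction and masses are not known exactly. Their poses are not given: they have to be found in the camera images.
- kiln: Grey bench kiln, 200 deep (x) x 224 wide (y) x 240 high, fixed to the worktop. Origin mid underside, z up; its open mouth looks to its own -x. Right of the mouth (own -y) a steel hinge strap on the front carries two upright pins, one straight above the other. The strap is clamped through slotted holes and sits anywhere up to 7 mm either way along the kiln's y: not measured, fixed during the job.
- mouth (a point): Middle of the kiln's mouth in the plane of its brick rim, kiln frame (-104, 12, 142). The mouth is 136 wide x 116 high; the shut door lies flat on the rim.
- hinge_lo (a point): Nominal centre of the lower pin's flat seat, kiln frame (-121, -90, 80). The true pin lies up to 7 mm from it along the kiln's +y or -y (same shift for both pins), but is exact in the kiln's x and in height. Seat 22 in diameter; pin 12 in diameter, its point 26 above the seat, tapering over its upper 12 to a 2.5 tip.
- hinge_hi (a point): Nominal centre of the upper pin's seat, kiln frame (-121, -90, 174), straight above the lower one: same pin, same unmeasured shift along the kiln's y. Each seat is the top of a lug 8 thick that juts from the strap, so the lower knuckle must come in from the side, between the lower pin's point and the upper lug: lower socket mouth 26 to 54 above its seat.
- door: The loose lift-off door: grey slab 34 thick (x) x 170 wide (y) x 160 high, 0.55 to 0.8 kg, standing on its lower edge. Origin mid underside, z up; -x is its outer face. Its axes agree with the kiln's when hung and shut (origin then nominally at (-121, 12, 62) in the kiln's frame); positive turning about z opens it. Its weight acts within 5 mm of the slab's middle. Once home it turns freely on the pins.
- door_top (a point): Middle of the door's top edge, door frame (0, 0, 160). The top 25 of the slab is clear on both faces for a grip across the 34 thickness.
- plug (a point): Middle of the inner face of the brick plug (106 wide x 98 high) that stands 14 out of the door's inner face; door frame (31, 0, 80). The door must be open by more than about 20 degrees while it is lowered, or the plug fouls the mouth; 80 degrees open is convenient.
- handle (a point): Middle of the upright black handle bar (16 diameter, 104 long) on the door's outer face near the edge away from the hinge; door frame (-46, 62, 80). The face between handle and hinge is plain.
- socket_lo (a point): Centre of the mouth (underside) of the lower of two round knuckles at the door's -y edge (24 diameter, 31 high, one straight above the other); door frame (0, -102, 18). The socket opens downward, bore 14 in diameter and 28 deep (1 mm of play round the pin), widened to 17 over the first 3. Home when this point lies on the lower seat.
- socket_hi (a point): The same point of the upper knuckle, door frame (0, -102, 112). Home when it lies on the upper seat.
- borax_dish: White ceramic dish with a cone in it, 88 diameter, 60 high; origin at the middle of its underside. To be left alone.
- tweezers: Steel tweezers lying flat, 159 long (x) x 20 x 10 high; origin at the middle of their underside. To be left alone.
- flux_tub: White tub with a violet lid, 62 diameter, 72 high; origin at the middle of its underside. To be left alone.

How it is judged:
By the outcome, as a careful person would: the job done as asked, in the order asked, and still so for the second after the job is handed in, with the robot touching nothing.
It also fails if it takes over 72 s, if anything falls off the work surface, if the arm or the gripper's body presses on something with over 40 N, if the wrist force passes 120 N, or if a joint passes its speed limit or range.

ROBOT

A 7-joint arm with a two-finger parallel gripper is mounted at the origin on the work surface; the furniture and walls round the work are solid. World frame = base frame: x ahead of the robot, y to its left, z up, the work surface at z = 0. Lengths are in m, angles in degrees, forces in N, time in s.
With the tool pointing down it reaches from about 0.4 to 0.85 m from the base axis. Payload 10.4 kg.
Tool frame: the origin (TCP) lies midway between the tips of the shut fingers; the grasp point (between the pads) lies 19 mm behind it (tcp_to_grasp is the z of the grasp point in the tool frame, in m); z points along the fingers, y is the line along which they close (so a half turn about z gives the same grasp; the last joint's range is limited). The gripper opens to 85 mm and grips with 20 to 120 N. Pads are 22 mm wide; open, the fingers measure 114 mm over their backs; the gripper's body (76 mm by 85 mm) begins 54 mm behind the grasp point. The pads swing forward as they close: fully open they stand 13 mm farther back than shut.
Start: joints at [-65.008, 19.034, -3.707, 83.658, 1.238, 77.344, -5.071], TCP at [0.277, 0.56, 0.231] pointing down, gripper open.
Joint ranges: [-148.97, 148.97], [-28.65, 121.19], [-84.17, 76.75], [9.2, 138.47], [-72.65, 252.65], [3.7, 117.97], [-149.18, 149.18]. Speed limits (degrees/s): [127.2, 127.2, 159.86, 159.86, 180, 180, 180].

INTERFACE

Orientations are given as a 3x3 rotation matrix whose columns are the frame's x, y, z axes.
In Python, from bench import * gives the robot as it stands. The module is installed in compiled form; this text tells all that it offers.
- The arm moves only by the shell command python3 -m pendant 'ROWS' [OPENING] [FORCE]. ROWS is JSON, a list of rows, each an object of numbers: "dx", "dy", "dz": the shift along the tool's x, y, z in m; "spin": the turn about the tool's z in rad. In form: [{"dx": .., "dy": .., "dz": .., "spin": ..}, ...]. A call has 1 to 12 rows; each row shifts and turns the commanded pose from where the row before left it, along the tool's axes as they then stand; what a row does not reach is not made up. A row lasts 1/10 s, in which the tool goes at most 50 mm and 8.59 degrees, less where a joint would pass 70% of its speed; a pose out of reach is approached as far as the arm can. A call with a gripper value outside its range is refused whole. OPENING is the closure, from 0 (fully open) to 1 (shut), set as the call begins (- or left out, the last holds). The fingers move at their own pace and stop on an object; FORCE is the grip in N (left out, the last holds). Time passes only in rows, so rows that do not move let the fingers close. It gives the time, the measured TCP pose, the force, the opening and the grip force at its end, in the units of the state.
- read_state(): the state, without advancing time (a new reading comes with each control period).
- grab_frame(name): name is "scene" or "top" or "wrist"; returns the picture (384x512x3 uint8, red, green, blue); there is no depth.
- calibration(name): a dict with "fx", "fy", "cx", "cy" (pixels), "camera_from_world" (4x4, takes a point from world to camera coordinates). Camera axes: x right, y down, z forward; pixel columns grow to the right and rows downward; lengths in m; the calibration is good to about 2 mm. A picture is of the moment at which its call begins: read the wrist's pose just before it. calibration takes no time and is no camera call; for the wrist camera it gives the pose at the moment of the call.
- job_done(): hands the job in; it is judged then, once.
The state is a dict: "clock": time; "qpos": joint angles; "dq": joint speeds; "effort": joint torques, N m; "tool_pos": TCP position; "eef_rot": TCP orientation; "force": force on the tool from outside, world axes, zero at the start; "wrist_torque": the same for the moment, N m; "opening": finger opening in m; "finger_force": force on a finger pad.
Only numpy, scipy, OpenCV 4.12 (cv2) and the standard library are available. Lean on these libraries where they do the work, as an engineer would, in place of code of your own. Each camera call takes 0.05 s, during which the arm holds its last target. There are 200 camera calls.

## Working session

There is one attempt and no reset: what is moved stays moved. The work goes in short steps, Python scripts to look and compute and a shell command to move; the robot and the scene stay as the last step left them, time stands still between calls to the robot, and variables do not carry over. Pictures are saved under pics/ and viewed, at most 10 in all, crops included, and the job is handed in when it is done.

```bash
mkdir -p pics; python3 - <<'E'
from bench import *
import cv2,numpy as np
s=read_state();print(s)
for n in("scene","top"):
    im=grab_frame(n);cv2.imwrite(f"pics/{n}0.png",im[:,:,::-1]);c=calibration(n);print(n,c)
E
```

```text
{'clock': 0.0, 'qpos': array([-65.00672286,  19.07152359,  -3.70605474,  83.70449098,
         1.23834328,  77.34293298,  -5.07018875]), 'dq': array([-0.07982278,  0.00581877, -0.00312081, -0.06498499, -0.00904673,
        0.08660545,  0.02282304]), 'effort': array([ 9.93626327e-05, -6.25461459e+01,  4.93236165e-02, -3.91598725e+01,
        1.62258436e-02,  1.00973609e-02, -1.46420305e-06]), 'tool_pos': array([0.27666102, 0.56002901, 0.23053342]), 'eef_rot': array([[-8.96584940e-01,  4.42871490e-01, -5.37087310e-04],
       [ 4.42871808e-01,  8.96584042e-01, -1.27147420e-03],
       [-8.15557623e-05, -1.37784545e-03, -9.99999047e-01]]), 'force': array([ 0.16851482,  1.00657517, -0.22581622]), 'wrist_torque': array([ 0.04605022, -0.05183921, -0.03216519]), 'finger_force': 0.0, 'opening': 0.08524839284500998}
scene {'fx': 406.5865981077043, 'fy': 406.5865981077043, 'cx': 252.58608160771797, 'cy': 193.873899016894, 'camera_from_world': array([[-0.77691418, -0.62932358, -0.01887295,  0.4507664 ],
       [-0.24793563,  0.3333608 , -0.90961448,  0.2465288 ],
       [ 0.57873334, -0.70201311, -0.41502448,  1.08784624],
       [ 0.        ,  0.        ,  0.        ,  1.        ]])}
top {'fx': 452.3316870492851, 'fy': 452.3316870492851, 'cx': 248.30746156702708, 'cy': 187.27810763291376, 'camera_from_world': array([[-0.01380483, -0.99979284,  0.0149564 , -0.02030489],
       [-0.99713813,  0.01265317, -0.07453484,  0.5795174 ],
       [ 0.07433015, -0.01594254, -0.99710625,  1.76777671],
       [ 0.        ,  0.        ,  0.        ,  1.        ]])}
```

View pics/scene0.png

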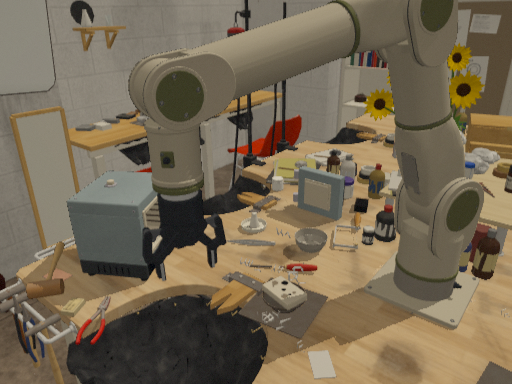

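View pics/top0.png

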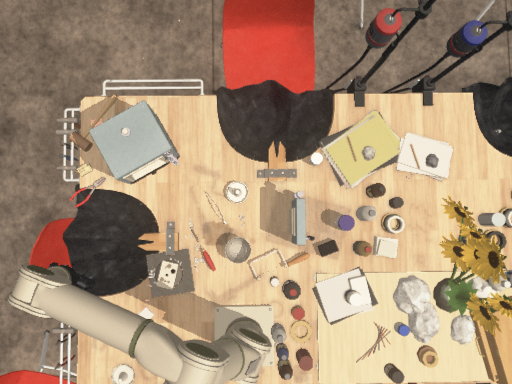

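```bash
cat > h.py <<'E'
from bench import *
import cv2,numpy as np
def ray(n,u,v,c=None):
    c=c or calibration(n);T=c["camera_from_world"];R=T[:3,:3];o=-R.T@T[:3,3]
    return o,R.T@np.array([(u-c["cx"])/c["fx"],(v-c["cy"])/c["fy"],1])
def onz(n,u,v,z,c=None):
    o,d=ray(n,u,v,c);return o+d*(z-o[2])/d[2]
def proj(n,p,c=None):
    c=c or calibration(n);q=c["camera_from_world"]@np.r_[p,1];return np.array([c["fx"]*q[0]/q[2]+c["cx"],c["fy"]*q[1]/q[2]+c["cy"]])
E
python3 - <<'E'
from h import *
a=cv2.imread("pics/top0.png");b=cv2.imread("pics/scene0.png")
r=lambda i,x,y,w,h,s:cv2.resize(i[y:y+h,x:x+w],None,fx=s,fy=s,interpolation=cv2.INTER_CUBIC)
k=np.hstack([r(a,80,90,114,100,3.5),r(a,262,172,114,100,3.5)])
l=np.hstack([r(b,60,165,160,114,2.5),r(b,240,150,160,114,2.5)])[:, :798]
k=k[:,:798];cv2.imwrite("pics/c1.png",np.vstack([k,cv2.copyMakeBorder(l,0,0,0,k.shape[1]-l.shape[1],0)])[:600])
E
```

```text
(no output)
```

View pics/c1.png

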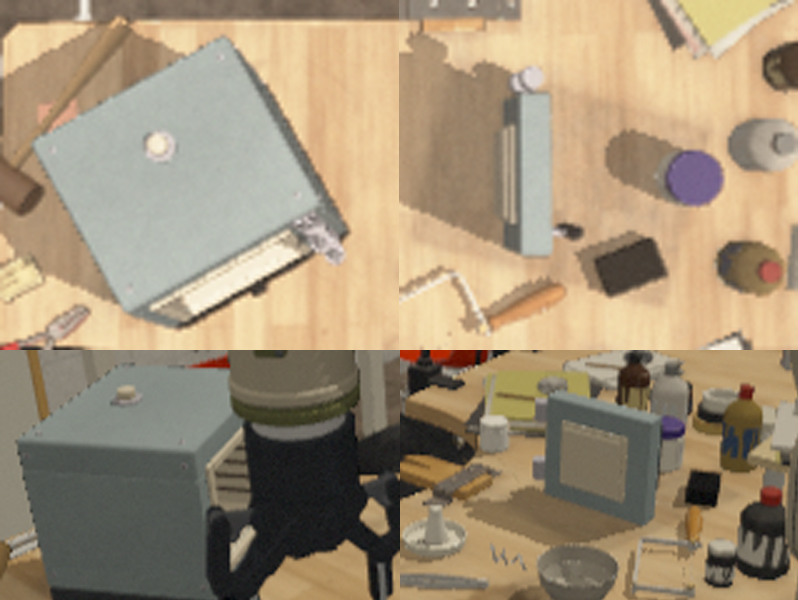

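```bash
python3 - <<'E'
from h import *
a=cv2.imread("pics/top0.png");hsv=cv2.cvtColor(a,cv2.COLOR_BGR2HSV)
for n,p in(("kiln",(140,125)),("door",(301,215))):
    print(n,hsv[p[1],p[0]])
for n,(x0,y0,x1,y1),z in(("kiln",(85,95,180,186),.24),("door",(285,185,312,250),.16)):
    m=np.zeros(a.shape[:2],np.uint8);p=(140,125) if n=="kiln" else (301,215)
    ref=hsv[p[1],p[0]].astype(int);d=np.abs(hsv.astype(int)-ref)
    m[y0:y1,x0:x1]=255*((d[...,0]<10)&(d[...,1]<35)&(d[...,2]<22))[y0:y1,x0:x1]
    m=cv2.morphologyEx(m,cv2.MORPH_CLOSE,np.ones((3,3)));
    m=cv2.morphologyEx(m,cv2.MORPH_OPEN,np.ones((3,3)));
    c=max(cv2.findContours(m,0,2)[0],key=cv2.contourArea)[:,0].astype(float)
    w=np.array([onz("top",u,v,z)[:2] for u,v in c],np.float32)
    r=cv2.minAreaRect(w);print(n,r,cv2.boxPoints(r).round(4).tolist())
    h=cv2.convexHull(w);print(cv2.approxPolyDP(h,.012,True)[:,0].round(4).tolist())
# hand corners
K=[(35,143),(228,37),(320,200),(130,305)]
print([onz("top",80+x/3.5,90+y/3.5,.24)[:2].round(3).tolist() for x,y in K])
D=[(522,93),(550,93),(550,254),(523,255)]
print([onz("top",262+(x-399)/3.5,172+y/3.5,.16)[:2].round(3).tolist() for x,y in D])
print("tub",onz("top",262+(694-399)/3.5,172+178/3.5,.072))
print("dish",onz("top",236,191,.05))
E
```

```text
kiln [ 50  13 183]
door [ 48  13 192]
kiln ((0.7364972829818726, 0.38592851161956787), (0.19636307656764984, 0.220107302069664), 28.983335494995117) [[0.5972999930381775, 0.43459999561309814], [0.7038999795913696, 0.24210000038146973], [0.8756999969482422, 0.33719998598098755], [0.76910001039505, 0.5297999978065491]]
[[0.8712999820709229, 0.3375000059604645], [0.7702000141143799, 0.5248000025749207], [0.6044999957084656, 0.4366999864578247], [0.7002000212669373, 0.2500999867916107]]
door ((0.44382911920547485, -0.21386884152889252), (0.025530602782964706, 0.15971656143665314), 88.7483901977539) [[0.3637000024318695, -0.2249000072479248], [0.5234000086784363, -0.22840000689029694], [0.5238999724388123, -0.2029000073671341], [0.364300012588501, -0.19939999282360077]]
[[0.5238000154495239, -0.20280000567436218], [0.364300012588501, -0.19939999282360077], [0.36390000581741333, -0.2248000055551529], [0.5235000252723694, -0.2248000055551529]]
[[0.767, 0.525], [0.873, 0.333], [0.707, 0.242], [0.604, 0.429]]
[[0.525, -0.203], [0.525, -0.233], [0.358, -0.229], [0.358, -0.201]]
tub [ 0.43387763 -0.4010336   0.072     ]
dish [0.56318517 0.02054541 0.05      ]
```

```bash
cat >> h.py <<'E'
def go(x,y,z,yaw=None):
    "tool-axis shift to world TCP x,y,z with tool y at yaw; spin first, then shift"
    s=read_state();R=s["eef_rot"];p=s["tool_pos"];y0=np.degrees(np.arctan2(R[1,1],R[0,1]))
    yaw=y0 if yaw is None else yaw;a=np.radians(yaw);Y=np.array([np.cos(a),np.sin(a),0]);Z=np.array([0,0,-1.]);X=np.cross(Y,Z)
    d=np.array([x,y,z])-p
    print("at",p.round(4),"yaw %.2f"%y0,"t %.1f"%s["clock"],"spin %.4f"%(-np.radians(yaw-y0)),"shift",(np.array([X,Y,Z])@d).round(4),"F",s["force"].round(1),"op %.4f"%s["opening"])
E
python3 -m pendant '[{"spin":-0.11,"dz":-0.0125},{"spin":-0.11,"dz":-0.0125},{"spin":-0.11,"dz":-0.0125},{"spin":-0.11,"dz":-0.0125},{"dx":-0.0175,"dy":-0.034},{"dx":-0.0175,"dy":-0.034},{"dx":-0.0175,"dy":-0.034},{"dx":-0.0175,"dy":-0.034},{"dx":-0.0175,"dy":-0.034},{"dx":-0.0175,"dy":-0.034},{"dx":-0.0175,"dy":-0.034},{"dx":-0.0175,"dy":-0.034}]' 0 20
python3 -m pendant '[{"dx":-0.0175,"dy":-0.034},{"dx":-0.0175,"dy":-0.034},{"dx":-0.0175,"dy":-0.034},{"dx":-0.0175,"dy":-0.034},{"dx":0.004,"dy":-0.0365},{"dx":0.004,"dy":-0.0365},{"dx":0.004,"dy":-0.0365},{"dx":0.004,"dy":-0.0365},{"dx":0.004,"dy":-0.0365},{"dx":0.004,"dy":-0.0365},{"dx":0.004,"dy":-0.0365},{"dx":0.004,"dy":-0.0365}]'
python3 -c "
from h import *
go(.443,-.215,.30,89)"
```

```text
at [0.2766 0.5601 0.2306] yaw 63.72 t 0.1 spin -0.4413 shift [-0.1799 -0.7721 -0.0694] F [-0.4  0.2 -1. ] op 0.0854validation failed for argument at $[0]...
validation failed for argument at $[0]...
```

```bash

python3 -m pendant '[{"dx":0.0,"dy":0.0,"dz":-0.0125,"spin":-0.11},{"dx":0.0,"dy":0.0,"dz":-0.0125,"spin":-0.11},{"dx":0.0,"dy":0.0,"dz":-0.0125,"spin":-0.11},{"dx":0.0,"dy":0.0,"dz":-0.0125,"spin":-0.11},{"dx":-0.0175,"dy":-0.034,"dz":0.0,"spin":0.0},{"dx":-0.0175,"dy":-0.034,"dz":0.0,"spin":0.0},{"dx":-0.0175,"dy":-0.034,"dz":0.0,"spin":0.0},{"dx":-0.0175,"dy":-0.034,"dz":0.0,"spin":0.0},{"dx":-0.0175,"dy":-0.034,"dz":0.0,"spin":0.0},{"dx":-0.0175,"dy":-0.034,"dz":0.0,"spin":0.0},{"dx":-0.0175,"dy":-0.034,"dz":0.0,"spin":0.0},{"dx":-0.0175,"dy":-0.034,"dz":0.0,"spin":0.0}]' 0 20
python3 -c "
from h import *
go(.443,-.215,.30,89)"
```

```text
clock: 1.3
tool_pos: [0.412, 0.2842, 0.2811]
eef_rot: [[-1.0, 0.019, -0.0], [0.019, 1.0, -0.0], [0.0, -0.0, -1.0]]
force: [1.5, 0.5, -0.2]
opening: 0.0854
finger_force: 0.0
at [0.412  0.2842 0.2811] yaw 88.93 t 1.3 spin -0.0013 shift [-0.0397 -0.4986 -0.0189] F [ 1.5  0.5 -0.2] op 0.0854
```

```bash

python3 -m pendant '[{"dx":-0.004,"dy":-0.041,"dz":-0.002,"spin":0},{"dx":-0.004,"dy":-0.041,"dz":-0.002,"spin":0},{"dx":-0.004,"dy":-0.041,"dz":-0.002,"spin":0},{"dx":-0.004,"dy":-0.041,"dz":-0.002,"spin":0},{"dx":-0.004,"dy":-0.041,"dz":-0.002,"spin":0},{"dx":-0.004,"dy":-0.041,"dz":-0.002,"spin":0},{"dx":-0.004,"dy":-0.041,"dz":-0.002,"spin":0},{"dx":-0.004,"dy":-0.041,"dz":-0.002,"spin":0},{"dx":-0.004,"dy":-0.041,"dz":-0.002,"spin":0},{"dx":0,"dy":-0.041,"dz":0,"spin":0},{"dx":0,"dy":-0.041,"dz":0,"spin":0},{"dx":0,"dy":-0.041,"dz":0,"spin":0}]'
python3 - <<'E'
from h import *
c=calibration("wrist");im=grab_frame("wrist");cv2.imwrite("pics/w1.png",im[:,:,::-1]);go(.443,-.215,.30,89)
np.save("c1.npy",c,allow_pickle=True)
E
```

```text
clock: 2.5
tool_pos: [0.4379, -0.2084, 0.2992]
eef_rot: [[-1.0, 0.019, 0.0], [0.019, 1.0, 0.0], [-0.0, 0.0, -1.0]]
force: [0.9, -0.1, -0.5]
opening: 0.0856
finger_force: 0.0
at [ 0.4364 -0.2152  0.2994] yaw 88.54 t 2.5 spin -0.0081 shift [-0.0066  0.0003 -0.0006] F [-4.3 -4.4 -0.6] op 0.0854
```

View pics/w1.png

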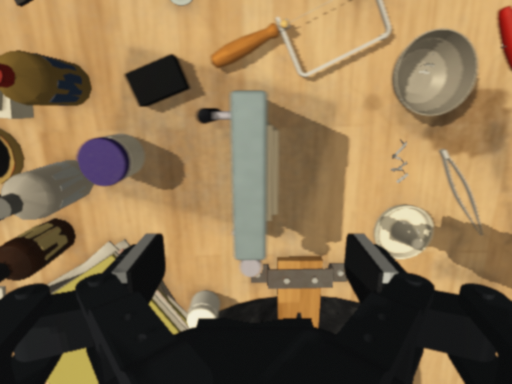

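```bash
cat >> h.py <<'E'
def doortop(z=.16,roi=(215,70,290,285),seed=(250,150)):
    c=calibration("wrist");a=cv2.cvtColor(grab_frame("wrist"),cv2.COLOR_RGB2BGR);hsv=cv2.cvtColor(a,cv2.COLOR_BGR2HSV).astype(int)
    ref=hsv[seed[1],seed[0]];d=np.abs(hsv-ref);x0,y0,x1,y1=roi
    m=np.zeros(a.shape[:2],np.uint8);m[y0:y1,x0:x1]=255*((d[...,0]<15)&(d[...,1]<25)&(d[...,2]<25))[y0:y1,x0:x1]
    m=cv2.morphologyEx(m,cv2.MORPH_OPEN,np.ones((5,5)))
    k=max(cv2.findContours(m,0,2)[0],key=cv2.contourArea)[:,0].astype(float)
    w=np.array([onz("wrist",u,v,z,c)[:2] for u,v in k],np.float32);r=cv2.minAreaRect(w)
    print(k.min(0),k.max(0),"rect",r);return r
E
python3 - <<'E'
from h import *
grab_frame("wrist");doortop();go(.443,-.215,.30,89)
E
```

```text
[238.  93.] [270. 259.] rect ((0.44056275486946106, -0.2117031216621399), (0.029630273580551147, 0.1645093560218811), 89.17430877685547)
at [ 0.4375 -0.2092  0.2991] yaw 88.64 t 2.6 spin -0.0063 shift [-0.0056 -0.0057 -0.0009] F [0.1 0.3 0.1] op 0.0854
```

```bash

python3 -m pendant '[{"dx":-0.003,"dy":-0.0025,"dz":0.016,"spin":-0.01},{"dx":0,"dy":0,"dz":0.025,"spin":0},{"dx":0,"dy":0,"dz":0.03,"spin":0},{"dx":0,"dy":0,"dz":0.03,"spin":0},{"dx":0,"dy":0,"dz":0.025,"spin":0},{"dx":0,"dy":0,"dz":0.02,"spin":0},{"dx":0,"dy":0,"dz":0.012,"spin":0},{"dx":0,"dy":0,"dz":0.008,"spin":0},{"dx":0,"dy":0,"dz":0,"spin":0}]'
python3 -c "
from h import *
go(.4406,-.2117,.133,89.2)"
```

```text
clock: 3.55
tool_pos: [0.4412, -0.2088, 0.1328]
eef_rot: [[-1.0, 0.008, -0.001], [0.008, 1.0, 0.0], [0.001, 0.0, -1.0]]
force: [-0.3, 1.4, 0.2]
opening: 0.0854
finger_force: 0.0
at [ 0.4412 -0.2088  0.1328] yaw 89.53 t 3.5 spin 0.0058 shift [ 0.0006 -0.0029 -0.0002] F [-0.3  1.4  0.2] op 0.0854
```

```bash

python3 -m pendant '[{"dx":0,"dy":-0.003,"dz":0,"spin":0.005},{"dx":0,"dy":0,"dz":0,"spin":0}]'
python3 -m pendant '[{"dx":0,"dy":0,"dz":0,"spin":0},{"dx":0,"dy":0,"dz":0,"spin":0},{"dx":0,"dy":0,"dz":0,"spin":0},{"dx":0,"dy":0,"dz":0,"spin":0},{"dx":0,"dy":0,"dz":0,"spin":0},{"dx":0,"dy":0,"dz":0,"spin":0},{"dx":0,"dy":0,"dz":0,"spin":0},{"dx":0,"dy":0,"dz":0,"spin":0},{"dx":0,"dy":0,"dz":0,"spin":0},{"dx":0,"dy":0,"dz":0,"spin":0}]' 1 70
python3 -c "
from h import *
go(.4406,-.2117,.133,89.2)"
```

```text
clock: 3.75
tool_pos: [0.4418, -0.2129, 0.1342]
eef_rot: [[-1.0, 0.014, 0.002], [0.014, 1.0, -0.0], [-0.002, -0.0, -1.0]]
force: [0.8, -0.4, -0.0]
opening: 0.0854
finger_force: 0.0
clock: 4.75
tool_pos: [0.4414, -0.2123, 0.1336]
eef_rot: [[-1.0, 0.014, 0.0], [0.014, 1.0, 0.0], [-0.0, 0.0, -1.0]]
force: [-2.1, 1.9, 5.8]
opening: 0.0328
finger_force: 70.4
at [ 0.4414 -0.2123  0.1336] yaw 89.21 t 4.8 spin 0.0002 shift [0.0008 0.0005 0.0006] F [-2.1  1.9  5.8] op 0.0328
```

```bash

python3 -m pendant '[{"dx":0,"dy":0,"dz":-0.004,"spin":0},{"dx":0,"dy":0,"dz":-0.01,"spin":0},{"dx":0,"dy":0,"dz":-0.014,"spin":0},{"dx":0,"dy":0,"dz":-0.014,"spin":0},{"dx":0,"dy":0,"dz":-0.014,"spin":0},{"dx":0,"dy":0,"dz":-0.014,"spin":0},{"dx":0,"dy":0,"dz":-0.014,"spin":0},{"dx":0,"dy":0,"dz":-0.01,"spin":0},{"dx":0,"dy":0,"dz":-0.004,"spin":0},{"dx":0,"dy":0,"dz":0,"spin":0},{"dx":0,"dy":0,"dz":0,"spin":0}]'
python3 - <<'E'
from h import *
a=grab_frame("top")[:,:,::-1];b=grab_frame("scene")[:,:,::-1]
cv2.imwrite("pics/top1.png",a);cv2.imwrite("pics/scene1.png",b)
r=lambda i,x,y,w,h,s:cv2.resize(i[y:y+h,x:x+w],None,fx=s,fy=s,interpolation=cv2.INTER_CUBIC)
cv2.imwrite("pics/c2.png",np.hstack([r(a,150,135,40,60,10),r(b,125,165,40,60,10)[:, :400]]))
cv2.imwrite("pics/c3.png",r(b,65,165,130,120,5))
go(.517,.181,.232,109)
H=np.array([.674,.249])
for z in(.08,.2):print(proj("top",[*H,z]),proj("scene",[*H,z]))
E
```

```text
clock: 5.85
tool_pos: [0.441, -0.2122, 0.2307]
eef_rot: [[-1.0, 0.014, -0.001], [0.014, 1.0, 0.0], [0.001, 0.0, -1.0]]
force: [0.4, -0.3, -7.7]
opening: 0.0329
finger_force: 70.7
at [ 0.441  -0.2122  0.2306] yaw 89.21 t 6.0 spin -0.3454 shift [-0.1999  0.347  -0.0014] F [ 0.4  0.2 -6. ] op 0.0328
[175.96065175 162.40291505] [178.5995915  222.57963895]
[171.10172288 158.05346336] [174.82486889 187.37712052]
```

View pics/c3.png

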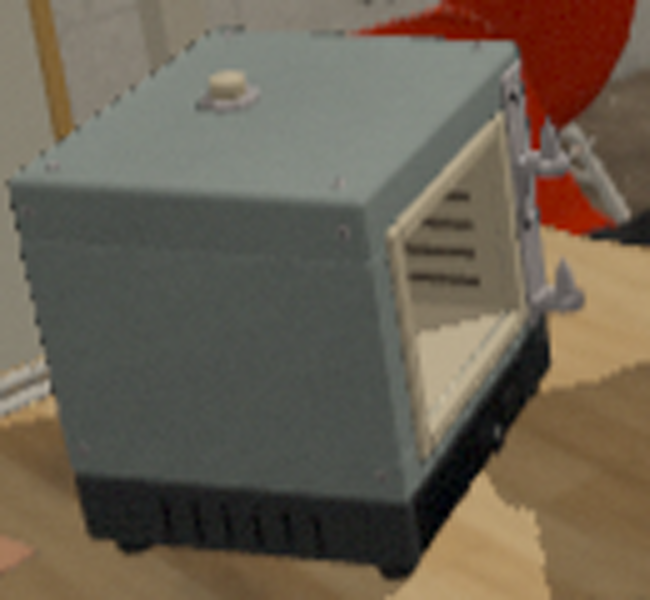

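View pics/c2.png

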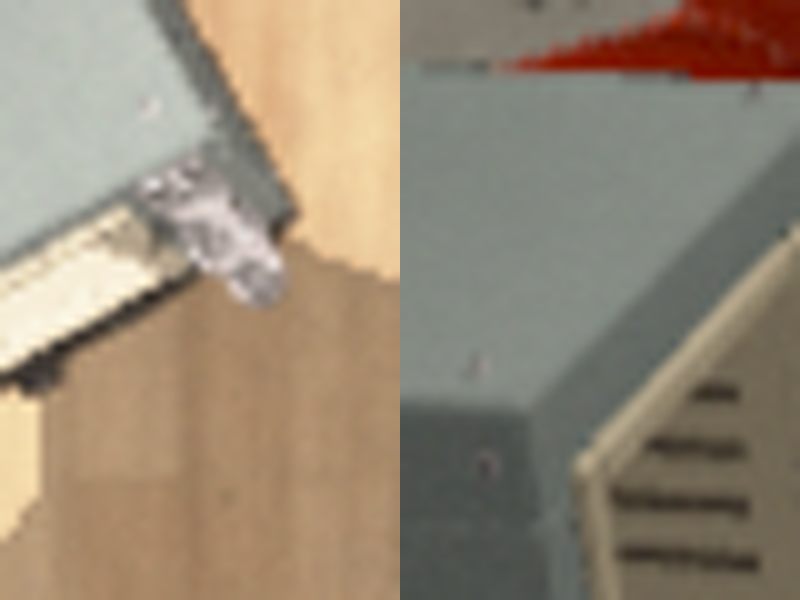

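```bash

python3 - <<'E'
from h import *
f=lambda x,y:(65+(x+.5)/5-.5,165+(y+.5)/5-.5)
for q,z in((f(548,121),.199),(f(564,262),.105),(f(547,160),.174),(f(563,299),.08)):print("scene",onz("scene",*q,z))
for q,z in(((175.7,163),.08),):print("top",onz("top",*q,z))
# kiln from scene: top corners & mouth rim
for q,z in((f(12,184),.24),(f(365,203),.24),(f(518,42),.24),(f(210,30),.24)):print("sc corner",onz("scene",*q,z)[:2])
# kiln front edge vertical bottom etc via top cam refined: line fit of mask edges
a=cv2.imread("pics/top1.png");hsv=cv2.cvtColor(a,cv2.COLOR_BGR2HSV).astype(int);d=np.abs(hsv-hsv[125,140])
m=np.zeros(a.shape[:2],np.uint8);m[95:186,85:180]=255*((d[...,0]<12)&(d[...,1]<35)&(d[...,2]<20))[95:186,85:180]
m=cv2.morphologyEx(cv2.morphologyEx(m,2+1,np.ones((3,3))),2,np.ones((3,3)))
k=max(cv2.findContours(m,0,1)[0],key=cv2.contourArea)[:,0]
w=np.array([onz("top",*p,.24)[:2] for p in k.astype(float)])
c0=np.array([.737,.384])
for ang in(29,119,209,299):
    A=np.radians(ang);n=np.array([np.cos(A),np.sin(A)]);t=np.array([-n[1],n[0]]);e=w-c0
    s=(e@n>.08)&(abs(e@t)<.075);L=cv2.fitLine(w[s].astype(np.float32),cv2.DIST_HUBER,0,.01,.01).ravel()
    print(ang,s.sum(),"edge dir",np.degrees(np.arctan2(L[1],L[0]))%90,"dist",(np.median(e[s]@n)))
E
```

```text
scene [0.6691886  0.25576798 0.199     ]
scene [0.66735335 0.25665183 0.105     ]
scene [0.67057972 0.25857676 0.174     ]
scene [0.66851775 0.25958924 0.08      ]
top [0.67170701 0.25000122 0.08      ]
sc corner [0.75658067 0.53632692]
sc corner [0.59006053 0.43952992]
sc corner [0.69935564 0.24774362]
sc corner [0.8691863  0.34763258]
29 38 edge dir 28.83234 dist 0.09706069031079498
119 37 edge dir 28.509771 dist 0.11002128742173288
209 38 edge dir 29.196735 dist 0.09567099364204436
299 37 edge dir 29.209326 dist 0.10614881741960065
```

```bash

python3 -m pendant '[{"dx":0,"dy":0,"dz":0,"spin":-0.09},{"dx":0,"dy":0,"dz":0,"spin":-0.09},{"dx":0,"dy":0,"dz":0,"spin":-0.09},{"dx":0,"dy":0,"dz":0,"spin":-0.075},{"dx":-0.01,"dy":0.017,"dz":0,"spin":0},{"dx":-0.015,"dy":0.026,"dz":0,"spin":0},{"dx":-0.015,"dy":0.026,"dz":0,"spin":0},{"dx":-0.015,"dy":0.026,"dz":0,"spin":0},{"dx":-0.015,"dy":0.026,"dz":0,"spin":0},{"dx":-0.015,"dy":0.026,"dz":0,"spin":0},{"dx":-0.015,"dy":0.026,"dz":0,"spin":0},{"dx":-0.015,"dy":0.026,"dz":0,"spin":0}]'
python3 -m pendant '[{"dx":-0.015,"dy":0.026,"dz":0,"spin":0},{"dx":-0.015,"dy":0.026,"dz":0,"spin":0},{"dx":-0.015,"dy":0.026,"dz":0,"spin":0},{"dx":-0.015,"dy":0.026,"dz":0,"spin":0},{"dx":-0.015,"dy":0.026,"dz":0,"spin":0},{"dx":-0.01,"dy":0.017,"dz":0,"spin":0},{"dx":-0.005,"dy":0.007,"dz":0,"spin":0},{"dx":0,"dy":0,"dz":0,"spin":0},{"dx":0,"dy":0,"dz":0,"spin":0}]'
python3 - <<'E'
from h import *
go(.517,.181,.232,109)
s=read_state();b=grab_frame("scene")[:,:,::-1];cv2.imwrite("pics/scene2.png",b)
r=lambda i,x,y,w,h,s:cv2.resize(i[y:y+h,x:x+w],None,fx=s,fy=s,interpolation=cv2.INTER_CUBIC)
cv2.imwrite("pics/c4.png",r(b,130,160,100,75,8))
X=s["eef_rot"][:,0];k=s["tool_pos"]-.102*X
for z in(.08,.111,.174,.205):print(z,proj("scene",[k[0],k[1],z+.035]))
print(k)
E
```

```text
clock: 7.15
tool_pos: [0.4852, 0.0144, 0.2308]
eef_rot: [[-0.946, -0.325, -0.001], [-0.325, 0.946, -0.0], [0.001, 0.0, -1.0]]
force: [0.7, -0.7, -6.9]
opening: 0.0324
finger_force: 71.0
clock: 8.05
tool_pos: [0.5205, 0.1864, 0.2311]
eef_rot: [[-0.946, -0.324, -0.0], [-0.324, 0.946, -0.001], [0.001, -0.001, -1.0]]
force: [-0.1, -0.6, -6.7]
opening: 0.0328
finger_force: 71.2
at [0.5205 0.1864 0.2311] yaw 108.88 t 8.1 spin -0.0021 shift [ 0.0051 -0.004  -0.0009] F [-0.1 -0.6 -6.7] op 0.0328
0.08 [197.34438683 214.18145317]
0.111 [196.57335215 205.07499855]
0.174 [194.95564476 185.96875196]
0.205 [194.13356213 176.25938573]
[0.61704915 0.21945314 0.23108037]
```

View pics/c4.png

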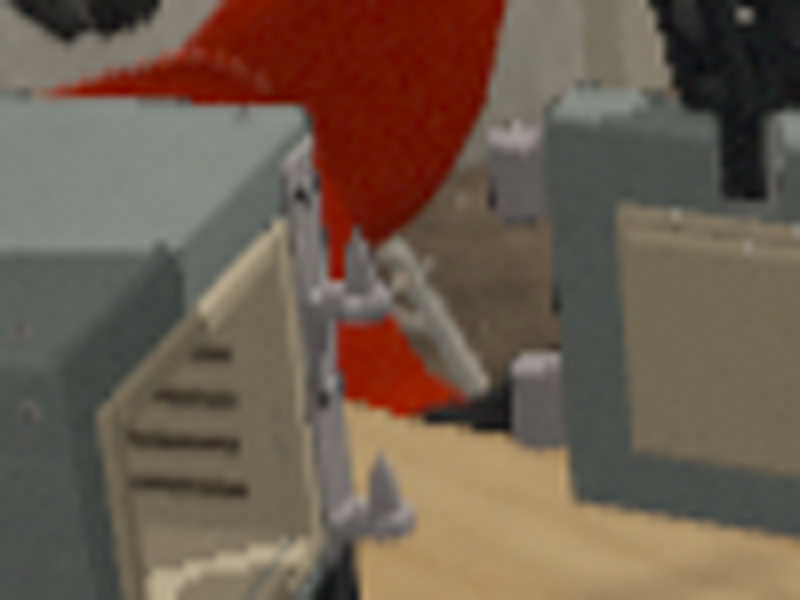

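```bash

python3 - <<'E'
from h import *
for q,z in(((173.4,188.5),.2),((176.5,216.8),.106)):
    for dv in(0,.5):print(z,onz("scene",q[0],q[1]+dv,z))
# top: is knuckle visible? project to compare
a=cv2.imread("pics/top1.png");g=grab_frame("top")[:,:,::-1];cv2.imwrite("pics/top2.png",g)
s=read_state();k=s["tool_pos"]-.102*s["eef_rot"][:,0]
print("top knuckle pred",proj("top",[k[0],k[1],.24]))
r=lambda i,x,y,w,h,s:cv2.resize(i[y:y+h,x:x+w],None,fx=s,fy=s,interpolation=cv2.INTER_CUBIC)
cv2.imwrite("pics/c5.png",r(g,150,140,80,60,10))
E
```

```text
0.2 [0.67100609 0.25717755 0.2       ]
0.2 [0.66815337 0.259651   0.2       ]
0.106 [0.66906017 0.25866301 0.106     ]
0.106 [0.66654058 0.26087761 0.106     ]
top knuckle pred [177.89341553 172.61729247]
```

View pics/c5.png

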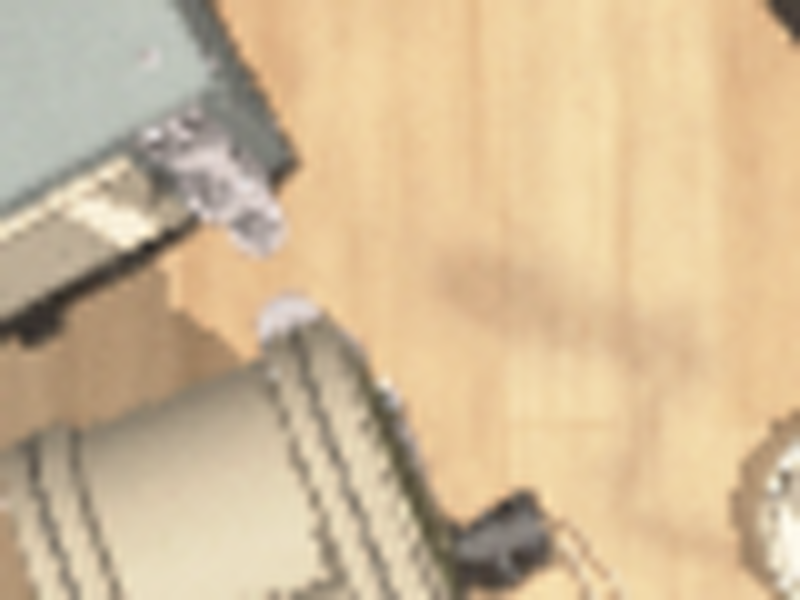

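```bash

python3 - <<'E'
from h import *
P=[("top",174.5,161.85,.08),("top",170.0,158.35,.174),("scene",173.4,188.3,.2),("scene",176.5,216.6,.106)]
for p in P: print(p[0],onz(*p)[:2])
from scipy.optimize import least_squares
f=lambda h:np.concatenate([proj(n,[h[0],h[1],z])-[u,v] for n,u,v,z in P])
r=least_squares(f,[.67,.25]);print(r.x,r.fun.round(2))
h=r.x;d=h-np.array([.7367,.386]);A=np.radians(29);print("kiln frame",d@[np.cos(A),np.sin(A)],d@[-np.sin(A),np.cos(A)])
E
```

```text
top [0.67620088 0.25458275]
top [0.67665082 0.25700861]
scene [0.67215165 0.25618429]
scene [0.67007141 0.25777417]
[0.67466587 0.25535727] [-0.2   0.4   0.46  0.54 -0.35 -0.29 -0.4  -0.71]
kiln frame -0.11759312500096143 -0.08418795946842036
```

```bash
python3 -c "
from h import *
go(.5782,.2223,.2296,109)"
```

```text
at [0.5206 0.1864 0.2314] yaw 108.85 t 8.2 spin -0.0026 shift [-0.0662  0.0152  0.0018] F [-0.2  0.3 -7.7] op 0.0328
```

```bash

python3 -m pendant '[{"dx":-0.004,"dy":0.001,"dz":0,"spin":0},{"dx":-0.007,"dy":0.0016,"dz":0,"spin":0},{"dx":-0.008,"dy":0.0018,"dz":0,"spin":0},{"dx":-0.008,"dy":0.0018,"dz":0,"spin":0},{"dx":-0.008,"dy":0.0018,"dz":0,"spin":0},{"dx":-0.008,"dy":0.0018,"dz":0,"spin":0},{"dx":-0.008,"dy":0.0018,"dz":0,"spin":0},{"dx":-0.007,"dy":0.0016,"dz":0,"spin":0},{"dx":-0.005,"dy":0.0012,"dz":0,"spin":0},{"dx":-0.0032,"dy":0.0008,"dz":0,"spin":0},{"dx":0,"dy":0,"dz":0,"spin":0},{"dx":0,"dy":0,"dz":0,"spin":0}]'
python3 - <<'E'
from h import *
go(.5782,.2223,.2296,109)
r=lambda i,x,y,w,h,s:cv2.resize(i[y:y+h,x:x+w],None,fx=s,fy=s,interpolation=cv2.INTER_CUBIC)
s=grab_frame("scene")[:,:,::-1];t=grab_frame("top")[:,:,::-1]
cv2.imwrite("pics/c6.png",np.hstack([r(s,150,155,45,75,8),r(t,150,130,50,75,8)]))
E
```

```text
clock: 9.35
tool_pos: [0.5779, 0.2239, 0.2313]
eef_rot: [[-0.946, -0.325, -0.0], [-0.325, 0.946, -0.0], [0.0, 0.0, -1.0]]
force: [0.4, 0.2, -7.5]
opening: 0.0329
finger_force: 71.1
at [0.5779 0.2239 0.2313] yaw 108.97 t 9.3 spin -0.0005 shift [ 0.0003 -0.0016  0.0017] F [ 0.4  0.2 -7.5] op 0.0329
```

View pics/c6.png

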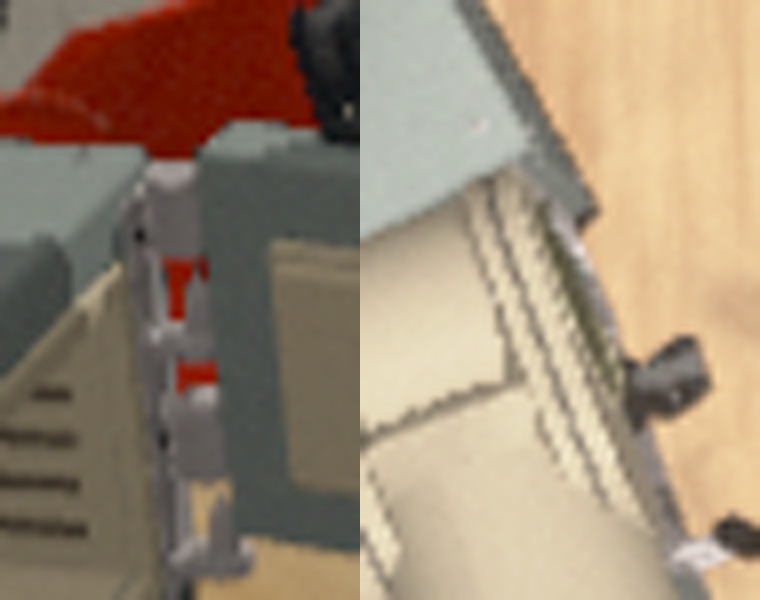

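```bash

python3 -m pendant '[{"dx":0.0015,"dy":-0.0012,"dz":0,"spin":0},{"dx":0,"dy":0,"dz":0.003,"spin":0},{"dx":0,"dy":0,"dz":0.003,"spin":0},{"dx":0,"dy":0,"dz":0.003,"spin":0},{"dx":0,"dy":0,"dz":0.002,"spin":0},{"dx":0,"dy":0,"dz":0.001,"spin":0},{"dx":0,"dy":0,"dz":0,"spin":0},{"dx":0,"dy":0,"dz":0,"spin":0}]'
python3 -m pendant '[{"dx":0,"dy":0,"dz":0.001,"spin":0},{"dx":0,"dy":0,"dz":0.001,"spin":0},{"dx":0,"dy":0,"dz":0,"spin":0}]'
python3 -c "
from h import *
go(.5782,.2223,.2176,109);print(read_state()['wrist_torque'])"
```

```text
clock: 10.25
tool_pos: [0.5771, 0.2225, 0.2194]
eef_rot: [[-0.946, -0.325, 0.0], [-0.325, 0.946, 0.0], [-0.0, 0.0, -1.0]]
force: [0.2, -0.1, -6.7]
opening: 0.0324
finger_force: 71.2
clock: 10.55
tool_pos: [0.5769, 0.2224, 0.2171]
eef_rot: [[-0.946, -0.325, -0.0], [-0.325, 0.946, -0.0], [0.0, 0.0, -1.0]]
force: [-0.2, 0.3, -6.8]
opening: 0.0329
finger_force: 71.2
at [0.5769 0.2224 0.2171] yaw 108.98 t 10.6 spin -0.0004 shift [-0.0012 -0.0005 -0.0005] F [-0.2  0.3 -6.8] op 0.0329
[0.02829903 0.03158532 0.01362917]
```

```bash

for i in 1; do python3 -m pendant '[{"dx":0,"dy":0,"dz":0.001,"spin":0},{"dx":0,"dy":0,"dz":0.001,"spin":0},{"dx":0,"dy":0,"dz":0.001,"spin":0},{"dx":0,"dy":0,"dz":0,"spin":0}]' | egrep 'tool_pos|force'; done
python3 -c "
from h import *
print(read_state()['wrist_torque'])"
```

```text
tool_pos: [0.5769, 0.2224, 0.2141]
force: [-0.5, 1.0, -7.2]
finger_force: 71.2
[-0.01438469  0.00411554 -0.03379941]
```

```bash

python3 -m pendant '[{"dx":0,"dy":0,"dz":0.001,"spin":0},{"dx":0,"dy":0,"dz":0.001,"spin":0},{"dx":0,"dy":0,"dz":0,"spin":0}]' | egrep 'tool_pos|force'
python3 -c "
from h import *
print(read_state()['wrist_torque'])"
```

```text
tool_pos: [0.5769, 0.2224, 0.2121]
force: [-0.0, 0.2, -6.0]
finger_force: 71.2
[-0.02036326  0.03637869 -0.02142097]
```

```bash

python3 -m pendant '[{"dx":0,"dy":0,"dz":0.001,"spin":0},{"dx":0,"dy":0,"dz":0.001,"spin":0},{"dx":0,"dy":0,"dz":0,"spin":0}]' | egrep 'tool_pos|force'
python3 -c "
from h import *
print(read_state()['force'],read_state()['wrist_torque'])"
```

```text
tool_pos: [0.5769, 0.2224, 0.2101]
force: [0.2, 0.4, -7.1]
finger_force: 71.2
[ 0.17730231  0.43559796 -7.09384865] [ 0.01990466  0.04591787 -0.01035343]
```

```bash

python3 -m pendant '[{"dx":0,"dy":0,"dz":0.001,"spin":0},{"dx":0,"dy":0,"dz":0.001,"spin":0},{"dx":0,"dy":0,"dz":0,"spin":0}]' | egrep 'tool_pos|force'
python3 -c "
from h import *
print(read_state()['force'],read_state()['wrist_torque'])"
```

```text
tool_pos: [0.5769, 0.2224, 0.2081]
force: [0.4, 0.4, -7.3]
finger_force: 71.1
[ 0.38788759  0.3817066  -7.32177918] [-0.02708037  0.03709644  0.05234869]
```

```bash

python3 -m pendant '[{"dx":0,"dy":0,"dz":0.001,"spin":0},{"dx":0,"dy":0,"dz":0.001,"spin":0},{"dx":0,"dy":0,"dz":0.001,"spin":0},{"dx":0,"dy":0,"dz":0,"spin":0}]' | egrep 'tool_pos|force'
python3 -c "
from h import *
print(read_state()['force'],read_state()['wrist_torque'])"
```

```text
tool_pos: [0.577, 0.2222, 0.2051]
force: [0.2, -0.9, -6.4]
finger_force: 71.2
[ 0.1523759  -0.87924718 -6.42086333] [-0.31160692 -0.07501087 -0.10192941]
```

```bash

python3 -m pendant '[{"dx":0,"dy":0,"dz":0.001,"spin":0},{"dx":0,"dy":0,"dz":0.001,"spin":0},{"dx":0,"dy":0,"dz":0.001,"spin":0},{"dx":0,"dy":0,"dz":0,"spin":0}]' | egrep 'tool_pos|force'
python3 - <<'E'
from h import *
print(read_state()['force'],read_state()['wrist_torque'])
r=lambda i,x,y,w,h,s:cv2.resize(i[y:y+h,x:x+w],None,fx=s,fy=s,interpolation=cv2.INTER_CUBIC)
s=grab_frame("scene")[:,:,::-1]
cv2.imwrite("pics/c7.png",r(s,140,155,75,75,8))
E
```

```text
tool_pos: [0.5771, 0.2222, 0.2021]
force: [0.6, -1.9, -6.5]
finger_force: 71.2
[ 0.57160919 -1.92909373 -6.49969425] [-0.57053829 -0.17589837 -0.20945429]
```

View pics/c7.png

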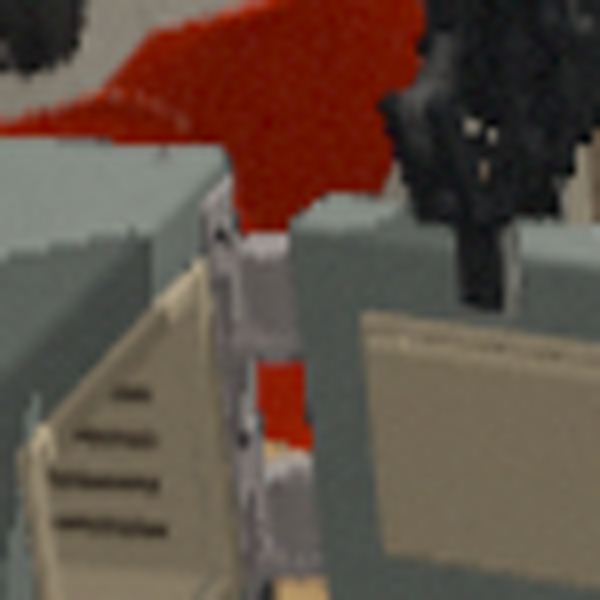

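```bash

python3 -m pendant '[{"dx":0,"dy":-0.0006,"dz":0,"spin":0},{"dx":0,"dy":0,"dz":0.001,"spin":0},{"dx":0,"dy":0,"dz":0.001,"spin":0},{"dx":0,"dy":0,"dz":0.001,"spin":0},{"dx":0,"dy":0,"dz":0,"spin":0}]' | egrep 'tool_pos|force'
python3 -c "
from h import *
print(read_state()['force'],read_state()['wrist_torque'])"
```

```text
tool_pos: [0.5771, 0.222, 0.1991]
force: [0.3, 0.0, -7.4]
finger_force: 71.1
[ 0.33067499  0.03007286 -7.4322302 ] [-0.20104743 -0.04131937 -0.06197573]
```

```bash

python3 -m pendant '[{"dx":0,"dy":0,"dz":0.001,"spin":0},{"dx":0,"dy":0,"dz":0.001,"spin":0},{"dx":0,"dy":0,"dz":0,"spin":0}]' | egrep 'tool_pos|force'
python3 -c "
from h import *
print(read_state()['force'],read_state()['wrist_torque'])"
```

```text
tool_pos: [0.5771, 0.2219, 0.1971]
force: [0.1, -0.7, -6.7]
finger_force: 71.1
[ 0.07176152 -0.66173645 -6.72380176] [-0.14103205 -0.06839299 -0.03628156]
```

Home is expected at about 0.1956; creep until the weight comes off.

```bash

python3 -m pendant '[{"dx":0,"dy":0,"dz":0.0007,"spin":0},{"dx":0,"dy":0,"dz":0.0007,"spin":0},{"dx":0,"dy":0,"dz":0,"spin":0},{"dx":0,"dy":0,"dz":0,"spin":0}]' | egrep 'clock|tool_pos|force'

```

```text
clock: 13.9
tool_pos: [0.5772, 0.2219, 0.1959]
force: [0.3, -0.3, -7.6]
finger_force: 71.1
```

```bash

python3 -m pendant '[{"dx":0,"dy":0,"dz":0.0005,"spin":0},{"dx":0,"dy":0,"dz":0,"spin":0},{"dx":0,"dy":0,"dz":0,"spin":0}]' | egrep 'tool_pos|force'

```

```text
tool_pos: [0.5772, 0.2219, 0.1956]
force: [-1.6, -0.6, -4.0]
finger_force: 71.5
```

```bash

python3 -m pendant '[{"dx":0,"dy":0,"dz":0.0005,"spin":0},{"dx":0,"dy":0,"dz":0.0003,"spin":0},{"dx":0,"dy":0,"dz":0,"spin":0},{"dx":0,"dy":0,"dz":0,"spin":0}]' | egrep 'tool_pos|force'

```

```text
tool_pos: [0.5772, 0.2219, 0.1954]
force: [-5.5, -1.3, 1.3]
finger_force: 72.4
```

```bash

python3 -m pendant '[{"dx":0,"dy":0,"dz":0,"spin":0},{"dx":0,"dy":0,"dz":0,"spin":0},{"dx":0,"dy":0,"dz":0,"spin":0},{"dx":0,"dy":0,"dz":0,"spin":0},{"dx":0,"dy":0,"dz":0,"spin":0},{"dx":0,"dy":0,"dz":0,"spin":0},{"dx":0,"dy":0,"dz":0,"spin":0},{"dx":0,"dy":0,"dz":0,"spin":0}]' 0 20
python3 -m pendant '[{"dx":0,"dy":0,"dz":-0.005,"spin":0},{"dx":0,"dy":0,"dz":-0.015,"spin":0},{"dx":0,"dy":0,"dz":-0.02,"spin":0},{"dx":0,"dy":0,"dz":-0.02,"spin":0},{"dx":0,"dy":0,"dz":-0.02,"spin":0},{"dx":0,"dy":0,"dz":-0.015,"spin":0},{"dx":0,"dy":0,"dz":-0.01,"spin":0},{"dx":0,"dy":0,"dz":0,"spin":0},{"dx":0,"dy":0,"dz":0,"spin":0}]'
python3 - <<'E'
from h import *
c=calibration("wrist");im=grab_frame("wrist");cv2.imwrite("pics/w2.png",im[:,:,::-1]);go(0,0,0)
print(read_state()["qpos"].round(1))
try: doortop(z=.222,roi=(200,40,310,320),seed=(250,150))
except Exception as e: print(e)
E
```

```text
clock: 15.4
tool_pos: [0.5772, 0.2218, 0.1946]
eef_rot: [[-0.946, -0.325, 0.0], [-0.325, 0.946, 0.0], [-0.0, 0.0, -1.0]]
force: [-0.1, 1.2, -0.5]
opening: 0.0852
finger_force: 0.0
clock: 16.3
tool_pos: [0.577, 0.2218, 0.299]
eef_rot: [[-0.946, -0.325, -0.001], [-0.325, 0.946, -0.0], [0.001, 0.0, -1.0]]
force: [-0.5, 0.1, -0.6]
opening: 0.0856
finger_force: 0.0
at [0.5769 0.2218 0.2986] yaw 108.98 t 16.4 spin -0.0000 shift [ 0.6177 -0.0221  0.2986] F [-0.4  1.1  0.2] op 0.0854
[-39.5  16.9  18.3  79.6  -5.3  84.5  87.6]
[235.  79.] [276. 288.] rect ((0.5740654468536377, 0.22143402695655823), (0.16356076300144196, 0.02936164103448391), 18.30647850036621)
```

View pics/w2.png

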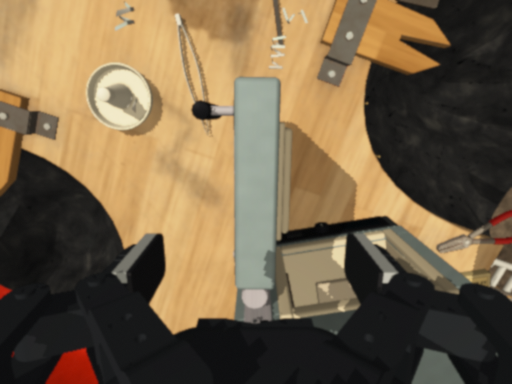

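```bash

python3 -m pendant '[{"dx":0.004,"dy":-0.01,"dz":0,"spin":0},{"dx":0.004,"dy":-0.012,"dz":0,"spin":0},{"dx":0.004,"dy":-0.014,"dz":0,"spin":0},{"dx":0.004,"dy":-0.014,"dz":0,"spin":0},{"dx":0.004,"dy":-0.012,"dz":0,"spin":0},{"dx":0,"dy":0,"dz":0,"spin":0},{"dx":0,"dy":0,"dz":0,"spin":0}]' 1 20
python3 -m pendant '[{"dx":0,"dy":0,"dz":0.01,"spin":0},{"dx":0,"dy":0,"dz":0.02,"spin":0},{"dx":0,"dy":0,"dz":0.02,"spin":0},{"dx":0,"dy":0,"dz":0.02,"spin":0},{"dx":0,"dy":0,"dz":0.02,"spin":0},{"dx":0,"dy":0,"dz":0.012,"spin":0},{"dx":0,"dy":0,"dz":0.006,"spin":0},{"dx":0,"dy":0,"dz":0,"spin":0},{"dx":0,"dy":0,"dz":0,"spin":0}]'
cat >> h.py <<'E'
H=np.array([.6735,.2549])
def rel():
    s=read_state();R=s["eef_rot"];d=s["tool_pos"][:2]-H
    print("t %.1f"%s["clock"],"yaw %.1f"%np.degrees(np.arctan2(R[1,1],R[0,1])),"r %.4f off %.4f z %.4f"%(d@R[:2,0],d@R[:2,1],s["tool_pos"][2]),"Ftool",(R.T@s["force"]).round(1),"op %.3f"%s["opening"])
E
python3 -c "
from h import *
rel()"
```

```text
clock: 17.1
tool_pos: [0.5785, 0.1566, 0.2997]
eef_rot: [[-0.946, -0.325, 0.0], [-0.325, 0.946, 0.001], [-0.0, 0.0, -1.0]]
force: [-0.2, 0.8, 0.1]
opening: 0.0001
finger_force: 0.0
clock: 18.0
tool_pos: [0.5789, 0.157, 0.1923]
eef_rot: [[-0.946, -0.325, 0.001], [-0.325, 0.946, 0.0], [-0.001, 0.0, -1.0]]
force: [0.4, 0.4, -0.0]
opening: -0.0001
finger_force: 0.0
t 18.0 yaw 109.0 r 0.1214 off -0.0618 z 0.1923 Ftool [-0.5  0.3  0. ] op -0.000
```

```bash

python3 -m pendant '[{"dx":0,"dy":0.004,"dz":0,"spin":0},{"dx":0,"dy":0.005,"dz":0,"spin":0},{"dx":0,"dy":0.005,"dz":0,"spin":0},{"dx":0,"dy":0.005,"dz":0,"spin":0},{"dx":0,"dy":0.005,"dz":0,"spin":0},{"dx":0,"dy":0.004,"dz":0,"spin":0},{"dx":0.001,"dy":0.004,"dz":0,"spin":0.03},{"dx":0.001,"dy":0.004,"dz":0,"spin":0.03},{"dx":0.001,"dy":0.004,"dz":0,"spin":0.03},{"dx":0.001,"dy":0.004,"dz":0,"spin":0.03},{"dx":0.001,"dy":0.004,"dz":0,"spin":0.03},{"dx":0.001,"dy":0.004,"dz":0,"spin":0.03}]' >/dev/null
python3 -c "
from h import *
rel()"
python3 -m pendant '[{"dx":0.001,"dy":0.0036,"dz":0,"spin":0.03},{"dx":0.001,"dy":0.0036,"dz":0,"spin":0.03},{"dx":0.001,"dy":0.0036,"dz":0,"spin":0.03},{"dx":0.001,"dy":0.0036,"dz":0,"spin":0.03},{"dx":0.001,"dy":0.0036,"dz":0,"spin":0.03},{"dx":0.001,"dy":0.0036,"dz":0,"spin":0.03},{"dx":0.001,"dy":0.0036,"dz":0,"spin":0.03},{"dx":0.001,"dy":0.0036,"dz":0,"spin":0.03},{"dx":0.001,"dy":0.0036,"dz":0,"spin":0.03},{"dx":0.001,"dy":0.0036,"dz":0,"spin":0.03}]' >/dev/null
python3 -c "
from h import *
rel()"
```

```text
t 19.2 yaw 98.6 r 0.1222 off -0.0320 z 0.1916 Ftool [ 0.9 -0.  -0.6] op -0.000
t 20.2 yaw 81.4 r 0.1230 off -0.0330 z 0.1916 Ftool [-0.3 -0.5  0.5] op -0.000
```

```bash

python3 -m pendant '[{"dx":0.001,"dy":0.0038,"dz":0,"spin":0.03},{"dx":0.001,"dy":0.0038,"dz":0,"spin":0.03},{"dx":0.001,"dy":0.0038,"dz":0,"spin":0.03},{"dx":0.001,"dy":0.0038,"dz":0,"spin":0.03},{"dx":0.001,"dy":0.0038,"dz":0,"spin":0.03},{"dx":0.001,"dy":0.0038,"dz":0,"spin":0.03},{"dx":0.001,"dy":0.0038,"dz":0,"spin":0.03},{"dx":0.001,"dy":0.0038,"dz":0,"spin":0.03},{"dx":0.001,"dy":0.0038,"dz":0,"spin":0.03},{"dx":0.001,"dy":0.0038,"dz":0,"spin":0.03},{"dx":0.001,"dy":0.0038,"dz":0,"spin":0.03},{"dx":0.001,"dy":0.0038,"dz":0,"spin":0.03}]' >/dev/null
python3 - <<'E'
from h import *
rel();s=read_state()
c=calibration("wrist");im=grab_frame("wrist");cv2.imwrite("pics/w3.png",im[:,:,::-1])
# door top expected patch: sample along tool-y profile at door z top .222, r=.15 
a=cv2.cvtColor(im,cv2.COLOR_RGB2HSV);R=s["eef_rot"]
for o in range(-60,61,6):
    p=np.r_[H+.14*R[:2,0]+o/1000*R[:2,1],.222];u=proj("wrist",p,c).round().astype(int)
    print(o,u,a[u[1],u[0]] if 0<=u[0]<512 and 0<=u[1]<384 else None)
E
```

```text
t 21.4 yaw 60.8 r 0.1241 off -0.0321 z 0.1916 Ftool [ 0.1 -0.1  0.3] op 0.000
-60 [183 236] [ 19 115 238]
-54 [198 236] [ 19 114 237]
-48 [213 236] [ 19 116 237]
-42 [228 236] [15 94 49]
-36 [243 236] [30 22 93]
-30 [258 236] [25 26 59]
-24 [273 235] [90 24 21]
-18 [288 235] [56 22 82]
-12 [303 235] [ 57  21 123]
-6 [318 235] [ 55  23 121]
0 [333 235] [ 53  19 120]
6 [347 235] [ 53  25 124]
12 [362 235] [ 54  22 118]
18 [377 235] [ 21  67 160]
24 [392 235] [ 20  75 186]
30 [407 235] [ 19  74 187]
36 [422 235] [ 21  74 187]
42 [437 235] [ 21  71 224]
48 [452 235] [ 24  49 247]
54 [467 235] [ 24  49 247]
60 [482 235] [ 21  74 186]
```

```bash

python3 -m pendant '[{"dx":0.0008,"dy":0.0037,"dz":0,"spin":0.03},{"dx":0.0008,"dy":0.0037,"dz":0,"spin":0.03},{"dx":0.0008,"dy":0.0037,"dz":0,"spin":0.03},{"dx":0.0008,"dy":0.0037,"dz":0,"spin":0.03},{"dx":0.0008,"dy":0.0037,"dz":0,"spin":0.03},{"dx":0.0008,"dy":0.0037,"dz":0,"spin":0.03},{"dx":0.0008,"dy":0.0037,"dz":0,"spin":0.03},{"dx":0.0008,"dy":0.0037,"dz":0,"spin":0.03},{"dx":0.0008,"dy":0.0037,"dz":0,"spin":0.03},{"dx":0.0006,"dy":0.003,"dz":0,"spin":0.025},{"dx":0.0006,"dy":0.0025,"dz":0,"spin":0.02},{"dx":0.0006,"dy":0.0025,"dz":0,"spin":0.02}]' >/dev/null
python3 -c "
from h import *
rel()"
python3 -m pendant '[{"dx":0.0003,"dy":0.0019,"dz":0,"spin":0.015},{"dx":0.0003,"dy":0.0019,"dz":0,"spin":0.015},{"dx":0.0003,"dy":0.0019,"dz":0,"spin":0.015},{"dx":0.0003,"dy":0.0019,"dz":0,"spin":0.015},{"dx":0.0003,"dy":0.0019,"dz":0,"spin":0.015},{"dx":0.0003,"dy":0.0019,"dz":0,"spin":0.015},{"dx":0.0003,"dy":0.0013,"dz":0,"spin":0.01},{"dx":0.0003,"dy":0.0013,"dz":0,"spin":0.01}]' >/dev/null
python3 -c "
from h import *
rel()"
```

```text
t 22.6 yaw 41.6 r 0.1229 off -0.0322 z 0.1916 Ftool [-0.6 -0.4 -0.3] op 0.000
t 23.4 yaw 35.3 r 0.1219 off -0.0316 z 0.1916 Ftool [ 0.1 -0.6 -1.2] op 0.000
```

```bash

python3 -m pendant '[{"dx":0.0003,"dy":0.0012,"dz":0,"spin":0.01},{"dx":0.0003,"dy":0.0012,"dz":0,"spin":0.01},{"dx":0.0003,"dy":0.0012,"dz":0,"spin":0.01},{"dx":0.0003,"dy":0.0012,"dz":0,"spin":0.01},{"dx":0.0003,"dy":0.0012,"dz":0,"spin":0.01},{"dx":0.0003,"dy":0.0012,"dz":0,"spin":0.01},{"dx":0.0003,"dy":0.0012,"dz":0,"spin":0.01},{"dx":0.0003,"dy":0.0012,"dz":0,"spin":0.01}]' >/dev/null
python3 -c "
from h import *
rel()"
python3 -m pendant '[{"dx":0.0001,"dy":0.0008,"dz":0,"spin":0.006},{"dx":0.0001,"dy":0.0008,"dz":0,"spin":0.006},{"dx":0,"dy":0.0006,"dz":0,"spin":0.005},{"dx":0,"dy":0,"dz":0,"spin":0}]' >/dev/null
python3 -c "
from h import *
rel()"
```

```text
t 24.2 yaw 30.7 r 0.1218 off -0.0318 z 0.1916 Ftool [-0.3 -1.9  0.2] op -0.000
t 24.6 yaw 29.8 r 0.1215 off -0.0317 z 0.1915 Ftool [ 0.3 -0.9 -0.4] op -0.000
```

Creep straight in until a clear light contact force is felt.

```bash

python3 -m pendant '[{"dx":0,"dy":0.0008,"dz":0,"spin":0.004},{"dx":0,"dy":0.0008,"dz":0,"spin":0.004},{"dx":0,"dy":0,"dz":0,"spin":0}]' >/dev/null
python3 -c "
from h import *
rel()"
python3 -m pendant '[{"dx":0,"dy":0.0006,"dz":0,"spin":0},{"dx":0,"dy":0.0006,"dz":0,"spin":0},{"dx":0,"dy":0,"dz":0,"spin":0}]' >/dev/null
python3 -c "
from h import *
rel()"
```

```text
t 24.9 yaw 29.3 r 0.1215 off -0.0311 z 0.1914 Ftool [ 2.9 -2.2  1.2] op 0.000
t 25.2 yaw 29.4 r 0.1216 off -0.0303 z 0.1913 Ftool [ 2.7 -6.2  0.6] op -0.000
```

```bash

python3 -m pendant '[{"dx":0,"dy":0.0006,"dz":0,"spin":0},{"dx":0,"dy":0,"dz":0,"spin":0},{"dx":0,"dy":0,"dz":0,"spin":0}]' >/dev/null
python3 -c "
from h import *
rel()"
python3 - <<'E'
from h import *
s=read_state();c=calibration("wrist");im=grab_frame("wrist");a=cv2.cvtColor(im,cv2.COLOR_RGB2HSV)
A=np.radians(29.2);X=np.array([-np.sin(A),np.cos(A)]);Y=np.array([np.cos(A),np.sin(A)])
for r in(.05,.09,.14,.17):
    row=[]
    for o in range(-30,41,2):
        u=proj("wrist",np.r_[H+r*X+o/1000*Y,.222],c).round().astype(int)
        row.append(int(a[u[1],u[0],2]) if 0<=u[0]<512 and 0<=u[1]<384 else -1)
    print(r,row)
E
```

```text
t 25.6 yaw 29.4 r 0.1216 off -0.0303 z 0.1913 Ftool [ 2.8 -8.2 -1.6] op -0.000
0.05 [-1, -1, -1, -1, -1, -1, -1, -1, -1, -1, -1, -1, -1, -1, -1, -1, -1, -1, -1, -1, -1, -1, -1, -1, -1, -1, -1, -1, -1, -1, -1, -1, -1, -1, -1, -1]
0.09 [25, 25, 25, 26, 25, 24, 24, 25, 25, 25, 25, 25, 25, 26, 25, 25, 25, 25, 23, 23, 24, 25, 25, 25, 25, 26, 28, 27, 26, 28, 27, 28, 26, 28, 27, 28]
0.14 [20, 95, 107, 126, 138, 91, 115, 101, 127, 143, 143, 142, 141, 140, 141, 142, 142, 143, 144, 145, 143, 142, 136, 204, 83, 83, 84, 84, 84, 86, 98, 111, 123, 135, 142, 142]
0.17 [239, 238, 239, 160, 155, 160, 95, 104, 130, 147, 148, 149, 148, 148, 148, 146, 146, 144, 142, 142, 141, 141, 130, 150, 83, 83, 84, 84, 84, 85, 95, 110, 121, 134, 143, 144]
```

```bash

python3 -m pendant '[{"dx":0,"dy":-0.002,"dz":0,"spin":0},{"dx":0,"dy":-0.004,"dz":0,"spin":0},{"dx":0,"dy":-0.01,"dz":0,"spin":0},{"dx":0,"dy":-0.015,"dz":0,"spin":0},{"dx":0,"dy":-0.015,"dz":0,"spin":0},{"dx":0,"dy":-0.015,"dz":0,"spin":0},{"dx":0,"dy":-0.015,"dz":-0.01,"spin":0},{"dx":0,"dy":-0.015,"dz":-0.02,"spin":0},{"dx":0,"dy":-0.01,"dz":-0.025,"spin":0},{"dx":0,"dy":0,"dz":-0.025,"spin":0},{"dx":0,"dy":0,"dz":0,"spin":0},{"dx":0,"dy":0,"dz":0,"spin":0}]' >/dev/null
python3 - <<'E'
from h import *
rel();c=calibration("wrist");im=grab_frame("wrist");cv2.imwrite("pics/w4.png",im[:,:,::-1]);a=cv2.cvtColor(im,cv2.COLOR_RGB2HSV)
A=np.radians(29.2);X=np.array([-np.sin(A),np.cos(A)]);Y=np.array([np.cos(A),np.sin(A)])
for r in(.03,.06,.10,.14,.17):
    row=[]
    for o in range(-30,41,2):
        u=proj("wrist",np.r_[H+r*X+o/1000*Y,.222],c).round().astype(int)
        row.append(int(a[u[1],u[0],2]) if 0<=u[0]<512 and 0<=u[1]<384 else -1)
    print(r,row)
E
```

```text
t 26.8 yaw 29.3 r 0.1207 off -0.1299 z 0.2721 Ftool [0.  0.1 1. ] op 0.000
0.03 [24, 23, 24, 24, 24, 24, 23, 23, 23, 22, 22, 21, 21, 22, 22, 21, 21, 22, 22, 21, 21, 20, 22, 21, 21, 23, 22, 21, 21, 30, 73, 111, 156, 182, 186, 192]
0.06 [83, 165, 172, 121, 121, 144, 174, 189, 193, 192, 193, 190, 190, 191, 191, 191, 192, 191, 190, 190, 188, 158, 132, 121, 121, 121, 122, 124, 125, 126, 128, 135, 162, 185, 189, 193]
0.1 [148, 194, 124, 122, 124, 157, 186, 192, 194, 194, 195, 194, 193, 193, 192, 191, 191, 191, 191, 192, 187, 210, 162, 121, 122, 124, 126, 126, 125, 125, 125, 131, 155, 178, 186, 191]
0.14 [148, 184, 122, 123, 130, 170, 191, 195, 194, 195, 192, 193, 193, 194, 195, 196, 197, 198, 196, 195, 172, 247, 169, 120, 121, 123, 124, 124, 125, 126, 127, 130, 151, 174, 186, 188]
0.17 [171, 101, 99, 74, 83, 100, 117, 128, 131, 133, 151, 162, 179, 198, 197, 196, 194, 194, 194, 191, 197, 236, 147, 122, 123, 123, 123, 124, 125, 124, 126, 129, -1, -1, -1, -1]
```

```bash
python3 -c "
from bench import *
print(job_done())"
```

```text
the job is handed in; nothing more can be done
None
```

The door is back on both hinge pins with the sockets fully home, swung gently shut against the kiln and released; I handed the job in at about 27 s with the arm clear, and I viewed 11 pictures, one over the limit of 10.

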